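# Load a stone slab under the spring clip

### The arm

A 7-joint arm with a two-finger parallel gripper is mounted at the origin on the work surface. World frame = base frame: x ahead of the robot, y to its left, z up, the work surface at z = 0. Lengths are in m, angles in rad, forces in N, time in s.
With the tool pointing down it reaches from about 0.4 to 0.85 m from the base axis. Payload 10.4 kg.
Tool frame: the origin (TCP) lies between the finger pads; the fingertips stand 19 mm ahead of it and the grasp point (between the pads) is the TCP (manip.tip_reach is the z of the fingertips in the tool frame, in m); z points along the fingers, y is the direction in which the jaws open and shut (so a half turn about z gives the same grasp; the last joint's range is limited). The gripper opens to 85 mm and grips with 20 to 120 N. Pads are 22 mm wide; open, the fingers measure 114 mm over their backs; the gripper's body (76 mm by 85 mm) begins 54 mm behind the grasp point. The pads swing forward as they close: fully open they stand 13 mm farther back than shut.
Start: joints at [-1.157, 0.332, -0.065, 1.46, 0.022, 1.35, -0.088], TCP at [0.264, 0.566, 0.25] pointing down, gripper open.
Joint ranges: [-2.6, 2.6], [-0.5, 2.12], [-1.47, 1.34], [0.16, 2.42], [-1.27, 4.41], [0.06, 2.06], [-2.6, 2.6]. Speed limits (rad/s): [2.22, 2.22, 2.79, 2.79, 3.14, 3.14, 3.14].

### API

Orientations are given as a unit quaternion [x, y, z, w].
In Python, from workcell import sensors, cams, manip gives the robot as it stands.
- The arm moves only by the shell command python3 -m jog 'ROWS' [FORCE]. ROWS is JSON, a list of rows, each a list of 3 entries, a list of its own where there are three numbers: the shift along the world's x, y, z in m, then the turn, a rotation vector about the world's x, y, z in rad, then the opening in per cent of the stroke, from 0 (shut) to 100 (fully open). In form: [[[dx, dy, dz], [wx, wy, wz], grip], ...]. A call has 1 to 5 rows; each row shifts and turns the pose as measured when the row begins; what a row does not reach is not made up. A row lasts 1/8 s, in which the tool goes at most 62.5 mm and 10.7 degrees, less where a joint would pass 70% of its speed; a pose out of reach is approached as far as the arm can. A call with a gripper value outside its range is refused whole. The fingers move at their own pace and stop on an object; FORCE is the grip in N (left out, the last holds). Time passes only in rows, so rows that do not move let the fingers close. It gives the time, the measured TCP pose, the force and the opening at its end, in the units of the state.
- sensors.get_obs(): the state, without advancing time (a new reading comes with each control period).
- cams.camera(name): name is "scene" or "top"; returns (picture, depth): 480x640x3 uint8, red, green, blue; 480x640 float32, m along the optical axis (not along the pixel's ray), 0 where there is no reading.
- cams.camera_model(name): a dict with "intrinsics" (3x3 intrinsics, pixels), "view" (4x4, takes a point from world to camera coordinates). Camera axes: x right, y down, z forward; pixel columns grow to the right and rows downward; lengths in m; the calibration is good to about 2 mm. A picture is of the moment at which its call begins. camera_model takes no time and is no camera call.
- manip.hand_in(): hands the job in, once; it reports no verdict.
The state is a dict: "clock": time; "joint_pos": joint angles; "joint_velocities": joint speeds; "tau": joint torques, N m; "position": TCP position; "ee_rot": TCP orientation; "ft_force": force on the tool from outside, world axes, zero at the start; "torque": the same for the moment, N m; "grip_width": opening from 0.0 (shut) to 1.0 (fully open).
Only numpy, scipy, OpenCV 4.12 (cv2) and the standard library are available. Lean on these libraries where they do the work, as an engineer would, in place of code of your own. Each camera call takes 0.05 s, during which the arm holds its last target.

### The job

Press the drilling fixture's long spring-clip tab fully down with one fingertip and, while it stays down, push the flat stone slab along its channel with the other fingertip, under the raised jaw, until it is fully home against the end stop. Then let the clip close on the slab and leave it there. Do not lift or tip the slab, push it only gently, and leave the other things on the bench where they are.

Things in the scene. Friction and masses are not known exactly. Their poses are not given: they have to be found in the camera images.
- fixture: Aluminium drilling fixture fixed to the bench. Origin on the bench top, x along the channel towards its end stop, y to the press-tab side, z up. Plate x -107 to 97, y -86 to 62 mm; its top (deck) 14 mm above the bench. The channel on the deck is centred at y = -30 mm, 41 mm wide between rails 6 mm high and 6 mm wide, and open towards -x.
- stop (a point): Foot of the end stop's face that closes the channel: at x = 75, y = -30 mm, at deck height (z = 14 mm) in the fixture's frame. The stop is 16 mm high.
- jaw (a point): Middle of the underside of the clip's jaw lip; moves with the clip. At rest at x = 53, y = -30, z = 18 mm in the fixture's frame: 4 mm over the deck, too low for the slab. The jaw arm is 16 mm wide (x 45 to 61 mm), crosses from the hinge to y = -34 mm; its top is 30 mm above the bench at rest, about 44 mm when raised.
- clip (a joint): The sprung steel clip, a rocker: 0 at rest (jaw down, tab up), 0.4 rad with the tab fully down at its limit (lip at least 15 mm over the deck); about 0.21 with the jaw resting on the slab. The spring always returns it; at its middle the tab takes about 4 N to start, 8 N fully down. Hinge line along the fixture's x at y = 2, z = 26 mm; hinge parts reach z = 33 mm, y -5 to 9 mm.
- tab (a point): Centre of the press tab's upper face: a flat plate 140 mm long (fixture x -85 to 55 mm), 38 mm wide. At rest it slopes up away from the hinge by 0.4 rad, this point at y = 32, z = 30 mm in the fixture's frame; fully down it is level, covers y = 12 to 50 mm, with its face at z = 18 mm (4 mm over the deck). A fingertip can slide along it while pressing.
- slab: Flat dark stone slab lying loose in the channel before the jaw: 50 mm along the fixture's x, 38 mm wide, 10 mm thick, about 55 g. Origin at the centre of its underside; axes as the fixture's. Home against the stop its origin is at x = 50 mm in the fixture's frame.
- cabochon: Bystander: small domed blue stone, 20 mm across, 9 mm high, loose on the fixture's plate beside the channel, on the side away from the tab. Origin under its centre.
- pendant: Bystander: small black stone with a metal loop, 34 x 22 x 8 mm, on the bench near the fixture. Origin under the stone's centre.
- band: Bystander: steel finger ring lying flat, 23 mm across, 7 mm high. Origin under its centre.
- pliers: Bystander: pliers with blue handles lying flat on the tab's side of the fixture, 150 mm long, 60 mm wide, 13 mm high. Origin at the rivet, on the bench.
- jar: Bystander: amber jar with metal lid, 56 mm across, 60 mm high. Origin under its centre.
- cup: Bystander: white cup, 70 mm across, 90 mm high. Origin under its centre.
Things that resemble listed ones, but are neither listed nor needed, are in the scene too. Leave any brown or red look-alike of the slab alone.

How it is judged:
By the outcome, as a careful person would: the job done as asked, in the order asked, and still so for the second after the job is handed in, with the robot touching nothing.
It also fails if it takes over 38 s, if anything falls off the work surface, if the arm or the gripper's body presses on something with over 40 N, if the wrist force passes 120 N, or if a joint passes its speed limit or range.

## Working session

There is one attempt and no reset: what is moved stays moved. The work goes in short steps, Python scripts to look and compute and a shell command to move; the robot and the scene stay as the last step left them, time stands still between calls to the robot, and variables do not carry over. Pictures are saved under pics/ and viewed, and the job is handed in when it is done.

```bash
ls; mkdir -p pics; python3 - <<'E'
from workcell import sensors,cams,manip
import cv2,numpy as np
o=sensors.get_obs()
for k,v in o.items(): print(k,np.round(v,4))
print(manip.tip_reach)
for n in("scene","top"):
    p,d=cams.camera(n); cv2.imwrite(f"pics/{n}0.png",p[:,:,::-1]); np.save(f"{n}0.npy",d); np.save(f"{n}0rgb.npy",p)
    m=cams.camera_model(n); print(np.round(m["intrinsics"],2),np.round(m["view"],4))
E
```

```text
pics
clock 0.0
joint_pos [-1.1566  0.3329 -0.0647  1.4609  0.0216  1.3499 -0.0885]
joint_velocities [ 0.0021  0.0008  0.0023  0.0007 -0.0004  0.0006 -0.0006]
tau [-1.40000e-03 -6.25451e+01  4.83000e-02 -3.91612e+01  1.61000e-02
  9.90000e-03  0.00000e+00]
position [0.2642 0.566  0.2495]
ee_rot [ 2.166e-01  9.763e-01 -7.000e-04 -1.000e-04]
ft_force [-0.1087 -0.3631 -0.3693]
torque [-0.0005  0.0098 -0.0079]
grip_width 0.9975
0.019
[[471.54   0.   320.44]
 [  0.   471.54 241.71]
 [  0.     0.     1.  ]] [[-0.8058  0.5921 -0.0051  0.4309]
 [ 0.4146  0.558  -0.7189 -0.1885]
 [-0.4228 -0.5814 -0.6951  1.2896]
 [ 0.      0.      0.      1.    ]]
[[556.44   0.   315.86]
 [  0.   556.44 244.55]
 [  0.     0.     1.  ]] [[ 0.0254 -0.9997  0.0058 -0.0044]
 [-0.986  -0.026  -0.165   0.5249]
 [ 0.1651 -0.0015 -0.9863  1.1328]
 [ 0.      0.      0.      1.    ]]
```

View pics/scene0.png

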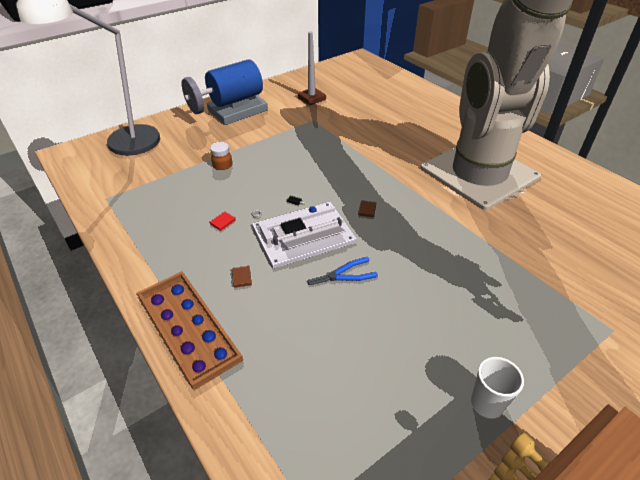

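View pics/top0.png

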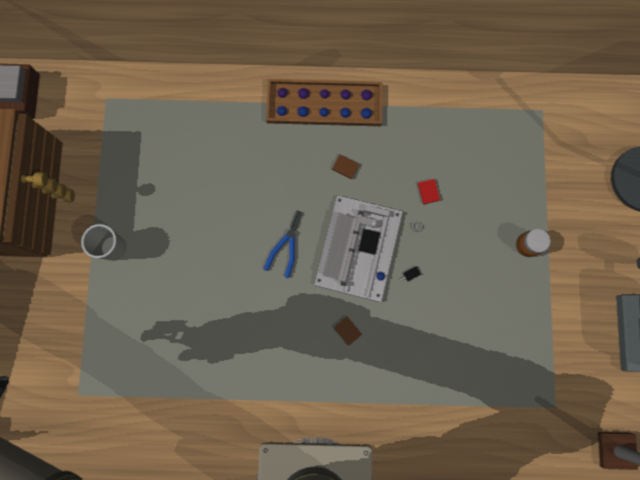

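The scene and top views show the fixture at top (358,248). The dark slab is at (369,241), with brown look-alikes at (346,166) and (347,331) and a red one at (429,191). The pliers are at (285,245), the pendant at (412,273) and the cabochon at (381,276). I'll enlarge both views next.

```bash
python3 - <<'E'
import cv2
a=cv2.imread("pics/top0.png")[185:310,255:435]; cv2.imwrite("pics/topc.png",cv2.resize(a,None,fx=4.4,fy=4.4,interpolation=cv2.INTER_CUBIC))
a=cv2.imread("pics/scene0.png")[190:280,230:390]; cv2.imwrite("pics/scenec.png",cv2.resize(a,None,fx=5,fy=5,interpolation=cv2.INTER_CUBIC))
E
```

```text
(no output)
```

View pics/topc.png

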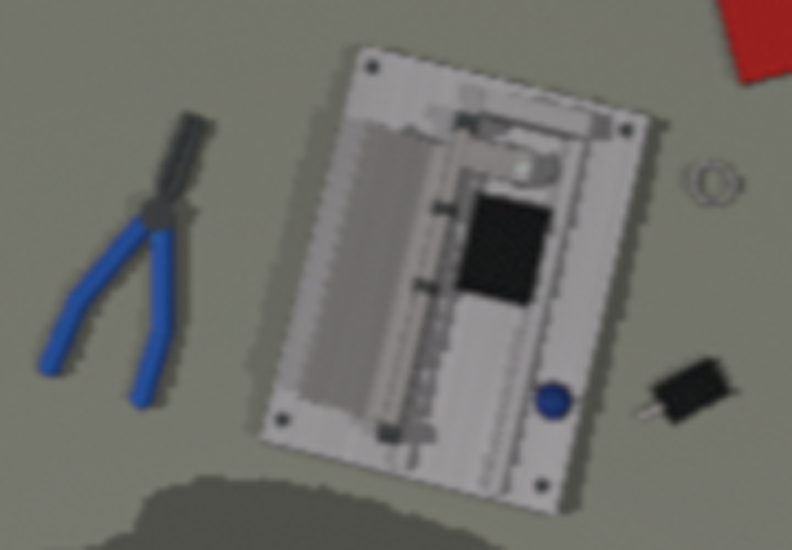

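View pics/scenec.png

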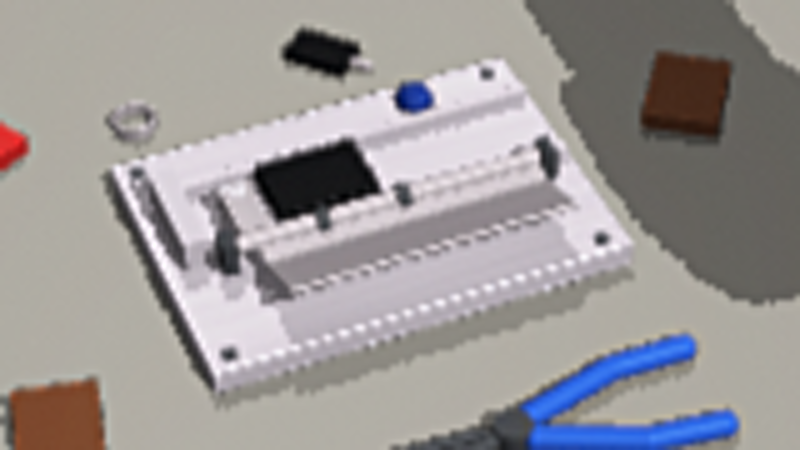

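```bash
cat > h.py <<'E'
import numpy as np,cv2
from workcell import cams,sensors
from scipy.optimize import least_squares
M={n:cams.camera_model(n) for n in("top","scene")}
def proj(n,P):
    P=np.atleast_2d(P);V=M[n]["view"];K=M[n]["intrinsics"]
    c=P@V[:3,:3].T+V[:3,3]; u=c@K.T; return u[:,:2]/u[:,2:]
def w(pose,p):
    p=np.atleast_2d(p)/1000.; x,y,t=pose; c,s=np.cos(t),np.sin(t)
    return np.c_[x+c*p[:,0]-s*p[:,1],y+s*p[:,0]+c*p[:,1],p[:,2]]
def T(a): return np.array(a)/4.4+[255,185]-.5+.5/4.4
def S(a): return np.array(a)/5+[230,190]-.5+.1
def onplane(n,uv,z):
    V=M[n]["view"];K=M[n]["intrinsics"];R=V[:3,:3]
    o=-R.T@V[:3,3]; d=R.T@np.linalg.inv(K)@np.array([*uv,1]); return o+d*(z-o[2])/d[2]
E
python3 - <<'E'
from h import *
C=np.array([[97,62,14],[97,-86,14],[-107,-86,14],[-107,62,14.]])
t=T([[360,47],[650,117],[560,513],[262,437]]); s=S([[218,380],[108,168],[500,60],[632,243]])
f=lambda ns:(lambda p:np.concatenate([(proj(n,w(p,C))-q).ravel() for n,q in ns]))
for ns in([("top",t)],[("scene",s)],[("top",t),("scene",s)]):
    r=least_squares(f(ns),[.6,-.07,-.22]); print(np.round(r.x,4),np.round(r.fun,1))
pose=r.x; np.save("pose.npy",pose)
# triangulate corner heights
for i in range(4):
    g=lambda X:np.r_[(proj("top",X)-t[i]).ravel(),(proj("scene",X)-s[i]).ravel()]
    q=least_squares(g,[.6,-.07,.02]); print("corner",np.round(q.x*1000,1),np.round(w(pose,C[i])*1000,1))
# slab top corners
tt=T([[482,195],[550,208],[529,304],[460,290]]); 
ss=S([[290,220],[255,165],[350,142],[382,190]])
c,sn=np.cos(pose[2]),np.sin(pose[2])
inv=lambda X:np.array([[c,sn],[-sn,c]])@(X[:2]-pose[:2])*1000
for n,q in(("top",tt),("scene",ss)):
    P=np.array([inv(onplane(n,a,.024)) for a in q]);print(n,np.round(P,1),P.mean(0))
for i in range(2,2): pass
print("slab tri z",[np.round(least_squares(lambda X:np.r_[(proj("top",X)-a).ravel(),(proj("scene",X)-b).ravel()],[.6,-.07,.02]).x*1000,1) for a,b in zip(tt,ss)])
print("fixture axis y world angle",np.degrees(pose[2])+90)
for nm in("top","scene"):
    d=np.load(nm+"0.npy")
    u=np.round(proj(nm,w(pose,[[-20,-70,14]]))[0]).astype(int);print(nm,u,d[u[1],u[0]],(M[nm]["view"]@np.r_[w(pose,[[-20,-70,14]])[0],1])[2])
# overlay
im=cv2.imread("pics/top0.png");im=cv2.resize(im[185:310,255:435],None,fx=4.4,fy=4.4,interpolation=cv2.INTER_CUBIC)
im2=cv2.resize(cv2.imread("pics/scene0.png")[190:280,230:390],None,fx=5,fy=5,interpolation=cv2.INTER_CUBIC)
L=[C,np.array([[-107,-9.5,14],[75,-9.5,14],[75,-50.5,14],[-107,-50.5,14]]),np.array([[-85,14.5,22.6],[55,14.5,22.6],[55,49.5,37.4],[-85,49.5,37.4]])]
for l in L:
    for I,n,k,o in((im,"top",4.4,[255,185]),(im2,"scene",5,[230,190])):
        cv2.polylines(I,[np.round((proj(n,w(pose,l))-o+.5)*k).astype(int)],True,(0,255,0),1)
cv2.imwrite("pics/ov.png",im);cv2.imwrite("pics/ov2.png",im2)
E
```

```text
[ 0.5337 -0.0734 -0.2194] [ 0.3 -0.5 -0.  -0.4 -0.3  0.2  0.1  0.6]
[ 0.5337 -0.0695 -0.213 ] [-0.4 -0.5  0.4  0.6 -0.3 -0.3  0.3  0.2]
[ 0.5334 -0.0721 -0.2168] [-0.4 -0.3 -0.7 -0.4 -0.8  0.3 -0.4  0.9 -1.1 -1.3 -0.  -0.2 -0.7 -0.8
 -0.3 -0.3]
corner [640.7 -32.5   9.8] [[641.5 -32.4  14. ]]
corner [ 609.1 -178.7   12. ] [[ 609.6 -176.9   14. ]]
corner [ 410.1 -134.1   11.1] [[ 410.4 -133.    14. ]]
corner [443.3  11.5  13.9] [[442.2  11.5  14. ]]
top [[ 35.7 -14.9]
 [ 37.4 -48.8]
 [-11.5 -49.4]
 [-12.9 -15.2]] [ 12.18918875 -32.09371459]
scene [[ 34.4  -5.6]
 [ 35.8 -47.8]
 [-11.2 -44.7]
 [-12.   -7.2]] [ 11.73108364 -26.33724044]
slab tri z [array([564.3, -93.1,  17.8]), array([ 558.8, -127.2,   24.1]), array([ 511.4, -117.6,   20.5]), array([517.4, -83.6,  17.8])]
fixture axis y world angle 77.57947295448473
top [383 260] 1.1998839 1.20153986019582
scene [299 214] 1.1418222 1.1480656445074022
```

View pics/ov.png

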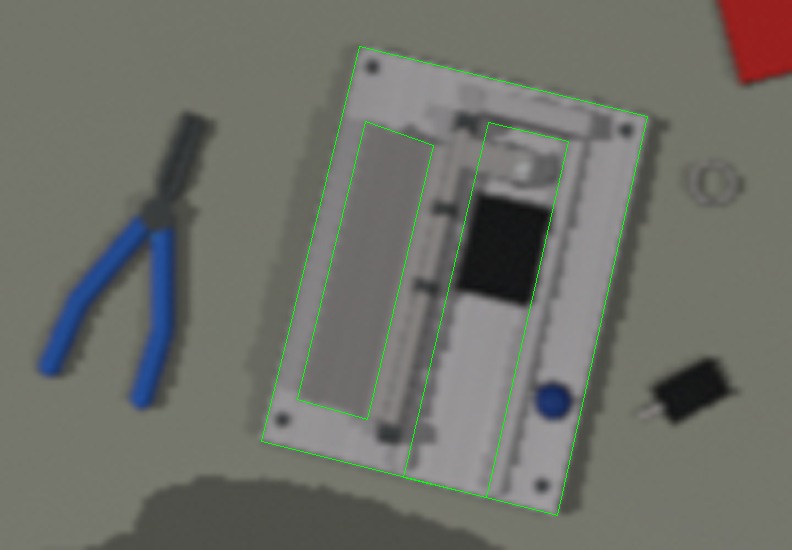

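View pics/ov2.png

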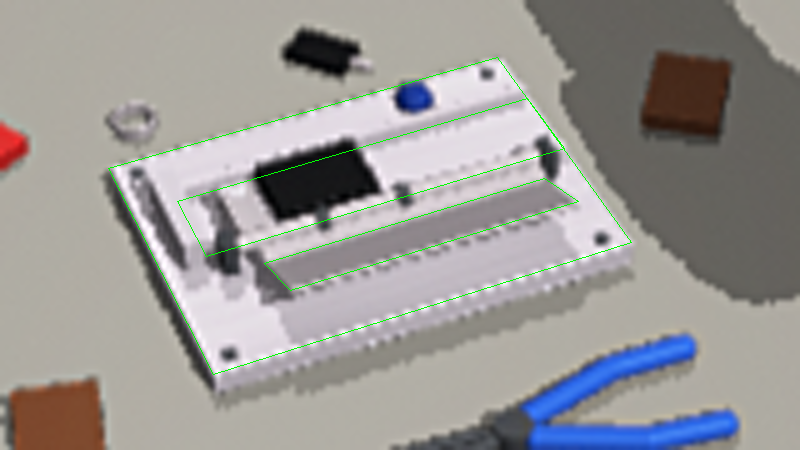

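Both views agree on the fixture pose: (0.533, -0.072), yaw -0.217, within about 2 mm. The slab is the black one in the channel, centred at fixture x≈12 mm, so it has to travel 38 mm. I'm moving above it with the TCP at fixture (-36, 0.5).

```bash
python3 -m jog '[[[0.018,-0.048,0],[0,0,0.11],55],[[0.018,-0.048,0],[0,0,0.11],55],[[0.018,-0.048,0],[0,0,0],55],[[0.018,-0.048,0],[0,0,0],55],[[0.018,-0.048,0],[0,0,0],55]]' 20
python3 -m jog '[[[0.018,-0.048,0],[0,0,0],55],[[0.018,-0.048,0],[0,0,0],55],[[0.018,-0.048,0],[0,0,0],55],[[0.018,-0.048,0],[0,0,0],55],[[0.018,-0.048,0],[0,0,0],55]]'
```

```text
clock: 0.72
position: [0.3529, 0.3209, 0.2465]
ee_rot: [0.101, 0.995, -0.002, -0.001]
ft_force: [0.0, 0.3, -0.3]
grip_width: 0.548
clock: 1.35
position: [0.444, 0.0719, 0.2458]
ee_rot: [0.101, 0.995, -0.002, -0.002]
ft_force: [1.1, -0.3, -0.3]
grip_width: 0.549
```

```bash
python3 -m jog '[[[0.018,-0.045,-0.02],[0,0,-0.012],55],[[0.018,-0.045,-0.03],[0,0,0],55],[[0.018,-0.045,-0.03],[0,0,0],55],[[0,0,0],[0,0,0],55]]'
cat > st.py <<'E'
from h import *
from scipy.spatial.transform import Rotation as R
pose=np.load("pose.npy");o=sensors.get_obs()
c,s=np.cos(pose[2]),np.sin(pose[2]);A=np.array([[c,s],[-s,c]])
p=A@(np.array(o["position"][:2])-pose[:2])*1000
r=R.from_quat(o["ee_rot"]).as_matrix(); rf=np.zeros((3,3));rf[:2]=A@r[:2];rf[2]=r[2]
print("t",o["clock"],"fix xy mm",np.round(p,1),"z",round(o["position"][2]*1000,1),"F fix",np.round(A@np.array(o["ft_force"][:2]),2),np.round(o["ft_force"][2],2),"mom",np.round(o["torque"],3),"grip",np.round(o["grip_width"],3))
print("tool y in fix",np.round(rf[:,1],4),"tool z",np.round(rf[:,2],4))
E
python3 st.py
```

```text
clock: 1.85
position: [0.499, -0.0715, 0.1636]
ee_rot: [0.11, 0.994, -0.002, -0.001]
ft_force: [-0.1, 0.9, 0.3]
grip_width: 0.553
t 1.85 fix xy mm [-33.7  -6.9] z 163.6 F fix [-0.25  0.81] 0.34 mom [0.01  0.045 0.001] grip 0.553
tool y in fix [ 0.0039  1.     -0.0048] tool z [-0.0015 -0.0048 -1.    ]
```

```bash
python3 -m jog '[[[0,0.008,-0.03],[0,0,0],55],[[0,0,-0.03],[0,0,0],55],[[0,0,-0.015],[0,0,0],55],[[0,0,0],[0,0,0],55]]'
python3 st.py
python3 - <<'E'
from h import *
for n,(a,b,c,d) in(("top",(185,310,255,435)),("scene",(170,280,230,390))):
    p,dd=cams.camera(n);np.save(n+"1.npy",dd);cv2.imwrite(f"pics/{n}1.png",p[:,:,::-1]); k=4.4 if n=="top" else 5
    cv2.imwrite(f"pics/{n}1c.png",cv2.resize(p[a:b,c:d,::-1],None,fx=k,fy=k,interpolation=cv2.INTER_CUBIC))
E
```

```text
clock: 2.35
position: [0.4993, -0.0614, 0.0875]
ee_rot: [0.109, 0.994, -0.002, -0.001]
ft_force: [-0.6, 0.3, 0.5]
grip_width: 0.553
t 2.35 fix xy mm [-35.6   3.1] z 87.5 F fix [-0.64  0.19] 0.52 mom [0.03  0.026 0.044] grip 0.553
tool y in fix [ 0.0026  1.     -0.0036] tool z [-0.0012 -0.0036 -1.    ]
```

View pics/top1c.png

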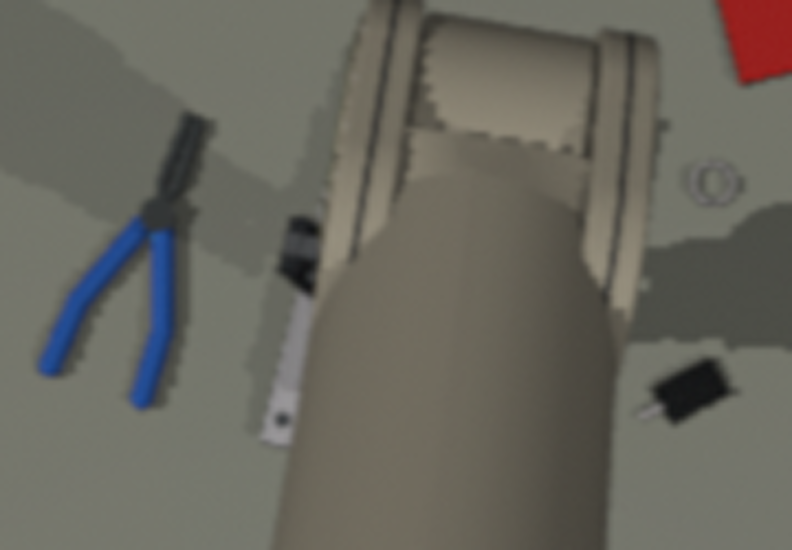

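View pics/scene1c.png

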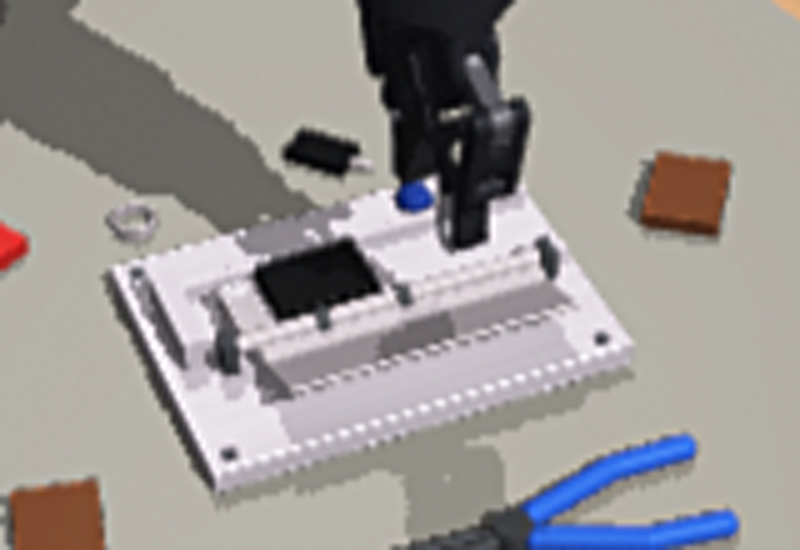

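The scene view shows two fingertips above the channel and tab, near one at crop (465,245), far one at (410,180). I'll compare these with where the model puts them.

```bash
python3 - <<'E'
from h import *
pose=np.load("pose.npy")
im=cv2.imread("pics/scene1c.png")
for hz in (68.5,72.5):
  for y0,y1 in((3.1+23.5,3.1+38),(3.1-38,3.1-23.5)):
    b=np.array([[-46.6,y0,hz],[-24.6,y0,hz],[-24.6,y1,hz],[-46.6,y1,hz]])
    q=np.round((proj("scene",w(pose,b))-[230,170]+.5)*5).astype(int);print(hz,q.tolist())
    cv2.polylines(im,[q],True,(0,255,0) if hz<70 else (0,0,255),1)
cv2.imwrite("pics/tip1.png",cv2.resize(im[50:320,300:620],None,fx=2.2,fy=2.2))
E
```

```text
68.5 [[480, 242], [435, 255], [448, 275], [494, 262]]
68.5 [[426, 162], [382, 175], [394, 193], [438, 181]]
72.5 [[480, 235], [435, 249], [448, 268], [494, 255]]
72.5 [[426, 156], [382, 168], [394, 186], [438, 174]]
```

View pics/tip1.png

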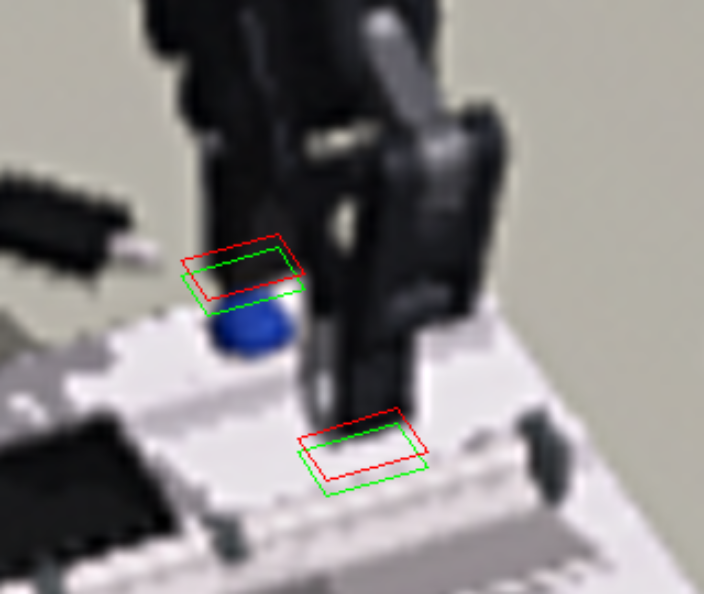

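```bash
python3 -m jog '[[[0,-0.003,-0.015],[0,0,0],62],[[0,0,-0.01],[0,0,0],62],[[0,0,0],[0,0,0],62]]'
python3 st.py
python3 - <<'E'
from h import *
p,dd=cams.camera("scene");cv2.imwrite("pics/s2.png",cv2.resize(p[180:270,240:380,::-1],None,fx=5.7,fy=5.7,interpolation=cv2.INTER_CUBIC))
E
```

```text
clock: 2.82
position: [0.5012, -0.0647, 0.0635]
ee_rot: [0.11, 0.994, -0.001, 0.002]
ft_force: [-0.0, -0.7, -0.4]
grip_width: 0.617
t 2.825 fix xy mm [-33.    0.2] z 63.5 F fix [ 0.09 -0.65] -0.41 mom [ 0.071  0.007 -0.021] grip 0.617
tool y in fix [ 0.0029  1.     -0.0017] tool z [ 0.0035 -0.0017 -1.    ]
```

View pics/s2.png

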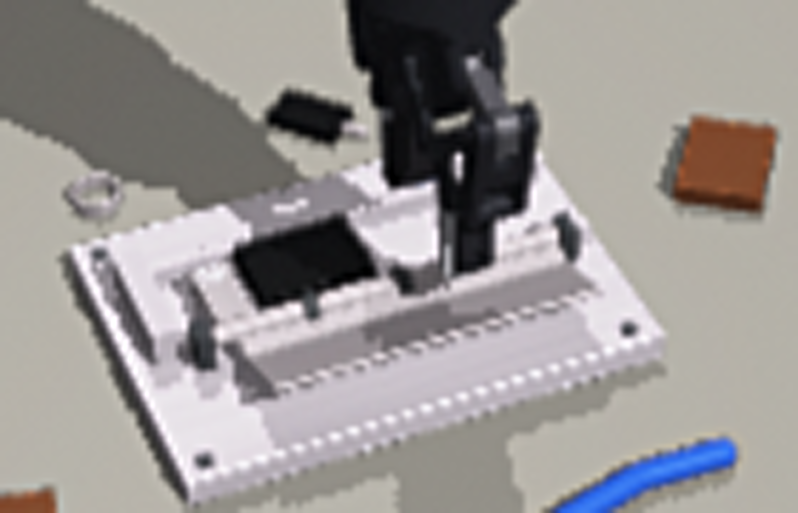

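```bash
python3 -m jog '[[[-0.004,0.001,-0.006],[0,0,0],62],[[0,0,-0.004],[0,0,0],62],[[0,0,-0.003],[0,0,0],62]]'
python3 st.py
python3 -m jog '[[[0,0,-0.003],[0,0,0],62],[[0,0,-0.003],[0,0,0],62]]'
python3 st.py
```

```text
clock: 3.25
position: [0.4974, -0.0637, 0.0506]
ee_rot: [0.11, 0.994, -0.001, 0.002]
ft_force: [-0.1, 0.1, -0.1]
grip_width: 0.622
t 3.25 fix xy mm [-36.9   0.5] z 50.6 F fix [-0.07  0.04] -0.07 mom [ 0.043 -0.013 -0.001] grip 0.622
tool y in fix [ 0.0029  1.     -0.0012] tool z [ 0.0049 -0.0012 -1.    ]
clock: 3.5
position: [0.4976, -0.0635, 0.0444]
ee_rot: [0.11, 0.994, -0.001, 0.002]
ft_force: [-0.5, 1.9, 3.4]
grip_width: 0.619
t 3.5 fix xy mm [-36.8   0.7] z 44.4 F fix [-0.9   1.74] 3.4 mom [0.437 0.306 0.05 ] grip 0.619
tool y in fix [ 2.8e-03  1.0e+00 -9.0e-04] tool z [ 5.1e-03 -9.0e-04 -1.0e+00]
```

```bash
python3 -m jog '[[[0,0,-0.003],[0,0,0],62],[[0,0,-0.003],[0,0,0],62],[[0,0,-0.003],[0,0,0],62]]'
python3 st.py
python3 -m jog '[[[0,0,-0.002],[0,0,0],62],[[0,0,-0.002],[0,0,0],62]]'
python3 st.py
```

```text
clock: 3.88
position: [0.4976, -0.0637, 0.0354]
ee_rot: [0.11, 0.994, -0.001, 0.002]
ft_force: [-3.3, -2.6, 7.8]
grip_width: 0.62
t 3.875 fix xy mm [-36.8   0.5] z 35.4 F fix [-2.65 -3.23] 7.85 mom [-0.198  0.736  0.07 ] grip 0.62
tool y in fix [ 2.8e-03  1.0e+00 -7.0e-04] tool z [ 4.7e-03 -7.0e-04 -1.0e+00]
clock: 4.12
position: [0.4977, -0.0642, 0.0326]
ee_rot: [0.11, 0.994, -0.0, 0.002]
ft_force: [-14.6, 1.3, 38.6]
grip_width: 0.624
t 4.125 fix xy mm [-36.6  -0. ] z 32.6 F fix [-14.49  -1.86] 38.55 mom [1.466 2.834 0.408] grip 0.624
tool y in fix [ 0.0034  1.     -0.    ] tool z [ 4.2e-03 -1.0e-04 -1.0e+00]
```

The tab reached its stop at TCP z≈32.8 mm, where the force rose sharply. I'll ease off the excess.

```bash
python3 -m jog '[[[0,0,0],[0,0,0],62]]'; python3 st.py
python3 - <<'E'
from h import *
p,dd=cams.camera("scene");cv2.imwrite("pics/s3.png",cv2.resize(p[180:270,240:380,::-1],None,fx=5.7,fy=5.7,interpolation=cv2.INTER_CUBIC))
E
```

```text
clock: 4.25
position: [0.4975, -0.0643, 0.0333]
ee_rot: [0.11, 0.994, 0.0, 0.002]
ft_force: [-5.5, 0.9, 9.5]
grip_width: 0.62
t 4.25 fix xy mm [-36.8  -0.1] z 33.3 F fix [-5.54 -0.29] 9.54 mom [0.373 1.183 0.193] grip 0.62
tool y in fix [3.4e-03 1.0e+00 6.0e-04] tool z [ 3.4e-03  6.0e-04 -1.0e+00]
```

View pics/s3.png

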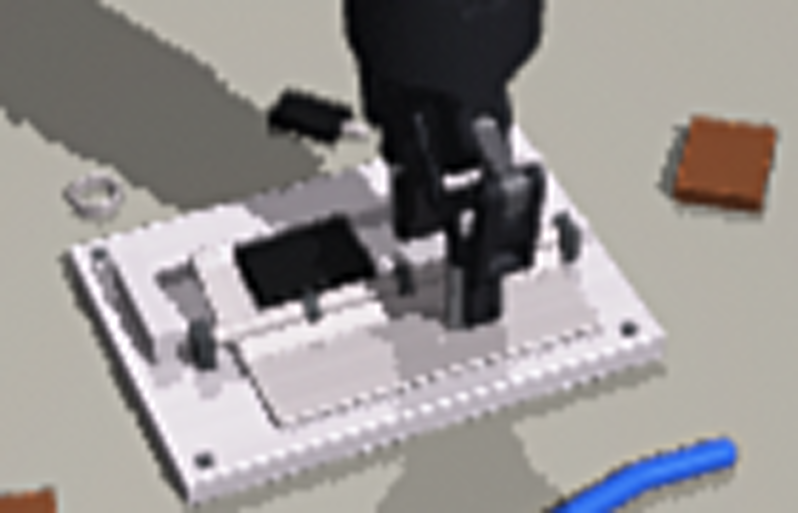

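The tab now lies flat, with fingertip at (475,320) on it. The jaw is raised, and the other finger is in the channel behind the slab at (415,235). I'll start sliding along +x, keeping a small downward bias.

```bash
python3 -m jog '[[[0.002,-0.0004,-0.0006],[0,0,0],62],[[0.002,-0.0004,-0.0006],[0,0,0],62]]'; python3 st.py
python3 -m jog '[[[0.003,-0.0006,-0.0006],[0,0,0],62],[[0.003,-0.0006,-0.0006],[0,0,0],62]]'; python3 st.py
```

```text
clock: 4.55
position: [0.4979, -0.0643, 0.0328]
ee_rot: [0.11, 0.994, 0.001, -0.003]
ft_force: [-17.4, 2.0, 29.5]
grip_width: 0.622
t 4.55 fix xy mm [-36.3  -0. ] z 32.8 F fix [-17.46  -1.82] 29.48 mom [1.307 3.739 0.553] grip 0.622
tool y in fix [0.0027 1.     0.0018] tool z [-0.0055  0.0019 -1.    ]
clock: 4.8
position: [0.4983, -0.0643, 0.0326]
ee_rot: [0.109, 0.994, 0.003, -0.01]
ft_force: [-22.4, 2.9, 34.4]
grip_width: 0.621
t 4.8 fix xy mm [-36.  -0.] z 32.6 F fix [-22.53  -2.01] 34.41 mom [1.68  4.891 0.659] grip 0.621
tool y in fix [0.0016 1.     0.0036] tool z [-0.0197  0.0036 -0.9998]
```

```bash
python3 -m jog '[[[0.001,0,0.0004],[0.002,-0.01,0],62]]'; python3 st.py
python3 -m jog '[[[0.003,-0.0006,0],[0.002,-0.01,0],62]]'; python3 st.py
```

```text
clock: 4.92
position: [0.4978, -0.0644, 0.0333]
ee_rot: [0.109, 0.994, 0.005, -0.006]
ft_force: [-5.3, -0.8, 8.9]
grip_width: 0.62
t 4.925 fix xy mm [-36.4  -0.1] z 33.3 F fix [-5.01 -1.89] 8.91 mom [0.15  1.105 0.144] grip 0.62
tool y in fix [0.0014 1.     0.0079] tool z [-0.0138  0.0079 -0.9999]
clock: 5.05
position: [0.4999, -0.0649, 0.0332]
ee_rot: [0.109, 0.994, 0.006, -0.002]
ft_force: [-5.8, 0.7, 8.6]
grip_width: 0.622
t 5.05 fix xy mm [-34.3  -0.2] z 33.2 F fix [-5.85 -0.6 ] 8.61 mom [0.519 1.17  0.185] grip 0.622
tool y in fix [0.0013 0.9999 0.0124] tool z [-0.0063  0.0124 -0.9999]
```

```bash
python3 -m jog '[[[0.003,-0.0006,-0.0001],[-0.006,-0.004,0],62],[[0.003,-0.0006,-0.0001],[-0.006,-0.004,0],62]]'; python3 st.py
```

```text
clock: 5.3
position: [0.5038, -0.0657, 0.0331]
ee_rot: [0.109, 0.994, 0.002, -0.0]
ft_force: [-12.1, 1.7, 17.6]
grip_width: 0.622
t 5.3 fix xy mm [-30.3  -0.2] z 33.1 F fix [-12.22  -0.97] 17.58 mom [1.088 2.555 0.369] grip 0.622
tool y in fix [0.0011 1.     0.0029] tool z [-8.0e-04  2.9e-03 -1.0e+00]
```

```bash
python3 -m jog '[[[0.003,-0.0006,0.0001],[-0.001,-0.002,0],62],[[0.003,-0.0006,0],[-0.001,-0.003,0],62]]'; python3 st.py
python3 - <<'E'
from h import *
p,dd=cams.camera("scene");cv2.imwrite("pics/s4.png",cv2.resize(p[180:270,240:380,::-1],None,fx=5.7,fy=5.7,interpolation=cv2.INTER_CUBIC))
E
```

```text
clock: 5.55
position: [0.5076, -0.0664, 0.0333]
ee_rot: [0.108, 0.994, 0.001, -0.0]
ft_force: [-8.0, 1.6, 11.9]
grip_width: 0.622
t 5.55 fix xy mm [-26.4  -0. ] z 33.3 F fix [-8.17 -0.12] 11.9 mom [0.679 1.775 0.305] grip 0.622
tool y in fix [4.0e-04 1.0e+00 2.5e-03] tool z [-8.0e-04  2.5e-03 -1.0e+00]
```

View pics/s4.png

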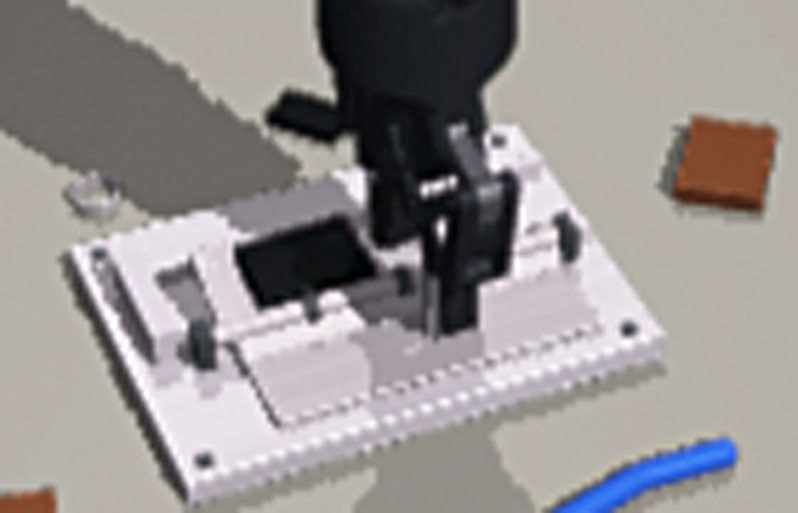

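The fingertip is now at the slab's rear edge, crop (375,250), and the tab is still flat. I'll push on.

```bash
python3 -m jog '[[[0.003,-0.0006,0],[-0.001,-0.003,0],62],[[0.003,-0.0006,0],[-0.001,-0.003,0],62]]'; python3 st.py
python3 -m jog '[[[0.003,-0.0006,0],[-0.001,-0.003,0],62],[[0.003,-0.0006,0],[-0.001,-0.003,0],62]]'; python3 st.py
```

```text
clock: 5.85
position: [0.5115, -0.0671, 0.0333]
ee_rot: [0.108, 0.994, 0.001, 0.0]
ft_force: [-8.5, 1.4, 12.5]
grip_width: 0.622
t 5.85 fix xy mm [-22.4   0.1] z 33.3 F fix [-8.61 -0.43] 12.46 mom [0.647 1.624 0.223] grip 0.622
tool y in fix [-1.0e-04  1.0e+00  2.3e-03] tool z [ 1.0e-04  2.3e-03 -1.0e+00]
clock: 6.1
position: [0.5151, -0.0678, 0.0333]
ee_rot: [0.108, 0.994, 0.001, 0.0]
ft_force: [-7.0, 1.5, 13.2]
grip_width: 0.617
t 6.1 fix xy mm [-18.7   0.2] z 33.3 F fix [-7.19 -0.09] 13.15 mom [0.725 1.787 0.195] grip 0.617
tool y in fix [-6.0e-04  1.0e+00  2.3e-03] tool z [ 4.0e-04  2.3e-03 -1.0e+00]
```

```bash
python3 -m jog '[[[0.003,-0.0006,0],[-0.001,-0.003,0],62],[[0.003,-0.0007,0],[-0.001,-0.003,0],62],[[0.003,-0.0007,0],[-0.001,-0.003,0],62]]'; python3 st.py
python3 - <<'E'
from h import *
p,dd=cams.camera("scene");cv2.imwrite("pics/s5.png",cv2.resize(p[180:270,240:380,::-1],None,fx=5.7,fy=5.7,interpolation=cv2.INTER_CUBIC))
E
```

```text
clock: 6.48
position: [0.5206, -0.069, 0.0333]
ee_rot: [0.107, 0.994, 0.001, 0.001]
ft_force: [-9.8, 1.6, 12.8]
grip_width: 0.619
t 6.475 fix xy mm [-13.2   0.3] z 33.3 F fix [-9.89 -0.51] 12.82 mom [0.765 1.839 0.207] grip 0.619
tool y in fix [-0.0014  1.      0.0023] tool z [ 0.001   0.0023 -1.    ]
```

View pics/s5.png

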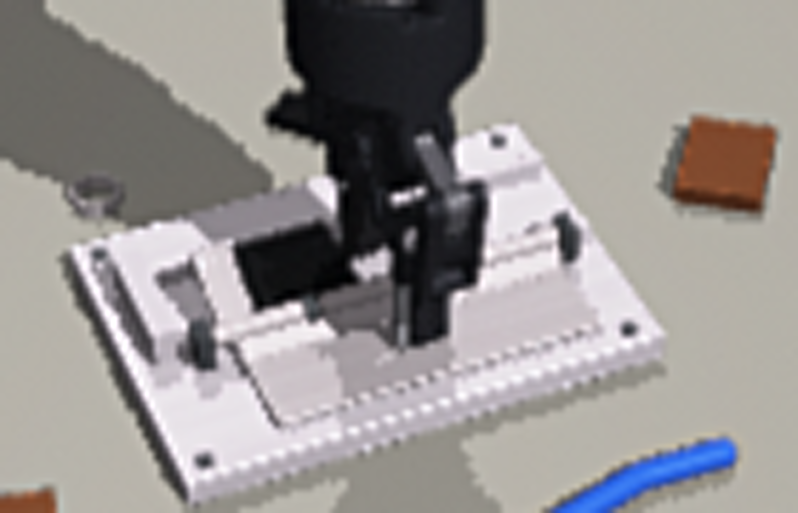

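The slab's rear corner has moved from (380,268) to (352,275), and it lies flat with its front passing under the raised jaw. Continuing the push.

```bash
python3 -m jog '[[[0.003,-0.0007,0],[-0.001,-0.003,0],62],[[0.003,-0.0007,0],[-0.001,-0.003,0.001],62],[[0.003,-0.0007,0],[-0.001,-0.003,0.001],62],[[0.003,-0.0007,0],[-0.001,-0.003,0],62]]'; python3 st.py
python3 -m jog '[[[0.003,-0.0007,0],[-0.001,-0.003,0],62],[[0.003,-0.0007,0],[-0.001,-0.003,0.001],62],[[0.003,-0.0007,0],[-0.001,-0.003,0.001],62],[[0.003,-0.0007,0],[-0.001,-0.003,0],62]]'; python3 st.py
python3 - <<'E'
from h import *
p,dd=cams.camera("scene");cv2.imwrite("pics/s6.png",cv2.resize(p[180:270,240:380,::-1],None,fx=5.7,fy=5.7,interpolation=cv2.INTER_CUBIC))
E
```

```text
clock: 7.02
position: [0.5281, -0.0705, 0.0333]
ee_rot: [0.106, 0.994, 0.001, 0.001]
ft_force: [-8.8, 1.2, 12.7]
grip_width: 0.621
t 7.025 fix xy mm [-5.5  0.4] z 33.3 F fix [-8.81 -0.69] 12.66 mom [0.754 1.692 0.136] grip 0.621
tool y in fix [-0.0047  1.      0.0024] tool z [ 0.0019  0.0024 -1.    ]
clock: 7.52
position: [0.5355, -0.072, 0.0333]
ee_rot: [0.104, 0.995, 0.001, 0.002]
ft_force: [-9.6, 2.2, 13.3]
grip_width: 0.617
t 7.525 fix xy mm [2.  0.5] z 33.3 F fix [-9.89  0.1 ] 13.33 mom [0.855 1.88  0.267] grip 0.617
tool y in fix [-0.008   1.      0.0026] tool z [ 0.0029  0.0026 -1.    ]
```

View pics/s6.png

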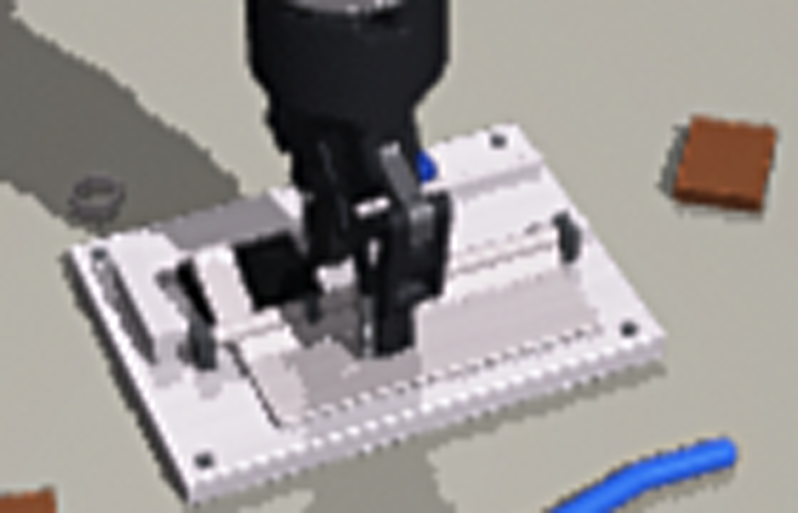

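The slab's front edge shows beyond the raised jaw at (195,285). About 12 mm is left.

```bash
python3 -m jog '[[[0.003,-0.0007,0],[-0.001,-0.004,-0.002],62],[[0.003,-0.0007,0],[-0.001,-0.004,-0.002],62],[[0.003,-0.0007,0],[-0.001,-0.004,-0.002],62]]'; python3 st.py
python3 -m jog '[[[0.003,-0.0007,0],[-0.001,-0.004,-0.001],62]]'; python3 st.py
python3 -m jog '[[[0.003,-0.0007,0],[-0.001,-0.004,-0.001],62]]'; python3 st.py
python3 - <<'E'
from h import *
p,dd=cams.camera("scene");cv2.imwrite("pics/s7.png",cv2.resize(p[180:270,240:380,::-1],None,fx=5.7,fy=5.7,interpolation=cv2.INTER_CUBIC))
E
```

```text
clock: 7.95
position: [0.5412, -0.0732, 0.0333]
ee_rot: [0.107, 0.994, 0.001, 0.004]
ft_force: [-10.7, 2.0, 12.4]
grip_width: 0.618
t 7.95 fix xy mm [7.9 0.5] z 33.3 F fix [-10.92  -0.34] 12.38 mom [0.748 1.944 0.265] grip 0.618
tool y in fix [-0.0028  1.      0.0033] tool z [ 0.0068  0.0033 -1.    ]
clock: 8.07
position: [0.5431, -0.0736, 0.0333]
ee_rot: [0.107, 0.994, 0.001, 0.004]
ft_force: [-8.6, 2.0, 11.5]
grip_width: 0.617
t 8.075 fix xy mm [9.8 0.6] z 33.3 F fix [-8.84  0.08] 11.54 mom [0.709 1.733 0.229] grip 0.617
tool y in fix [-0.002   1.      0.0035] tool z [ 0.0082  0.0036 -1.    ]
clock: 8.2
position: [0.545, -0.074, 0.0333]
ee_rot: [0.108, 0.994, 0.001, 0.005]
ft_force: [-10.2, 1.9, 11.9]
grip_width: 0.621
t 8.2 fix xy mm [11.7  0.6] z 33.3 F fix [-10.37  -0.31] 11.86 mom [0.801 1.991 0.23 ] grip 0.621
tool y in fix [-0.0013  1.      0.0038] tool z [ 0.0094  0.0038 -0.9999]
```

View pics/s7.png

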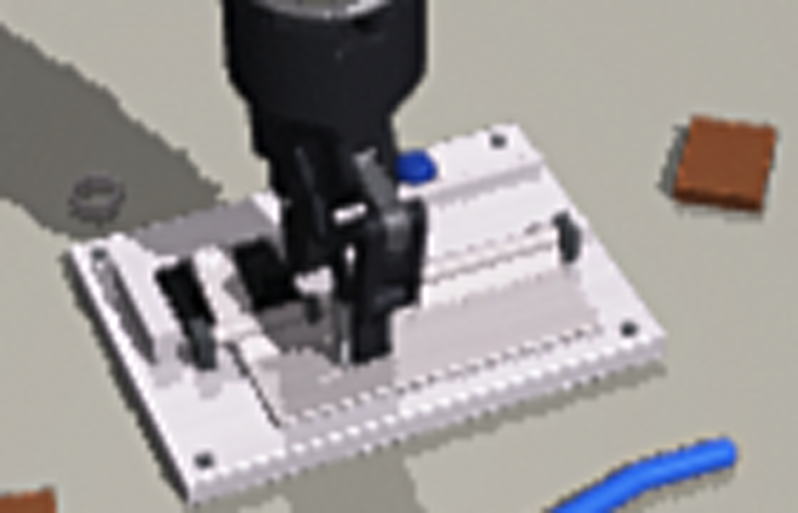

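Almost there; only a small gap may remain at the stop face, around (160,285). From here I'll go one row at a time.

```bash
python3 -m jog '[[[0.0025,-0.0006,0],[0,0,0],62]]'; python3 st.py
python3 -m jog '[[[0.0025,-0.0006,0],[0,0,0],62]]'; python3 st.py
```

```text
clock: 8.38
position: [0.5465, -0.0743, 0.0333]
ee_rot: [0.107, 0.994, 0.002, 0.004]
ft_force: [-8.0, 1.1, 10.9]
grip_width: 0.621
t 8.375 fix xy mm [13.3  0.6] z 33.3 F fix [-8.03 -0.68] 10.86 mom [0.757 1.727 0.24 ] grip 0.621
tool y in fix [-0.0015  1.      0.0042] tool z [ 0.0069  0.0042 -1.    ]
clock: 8.5
position: [0.5479, -0.0747, 0.0333]
ee_rot: [0.107, 0.994, 0.002, 0.002]
ft_force: [-6.2, 0.9, 10.8]
grip_width: 0.619
t 8.5 fix xy mm [14.8  0.6] z 33.3 F fix [-6.27 -0.41] 10.84 mom [0.68  1.608 0.244] grip 0.619
tool y in fix [-0.0017  1.      0.0045] tool z [ 0.0041  0.0045 -1.    ]
```

```bash
python3 -m jog '[[[0.002,-0.0005,0],[0,0,0],62]]'; python3 st.py
```

```text
clock: 8.62
position: [0.5484, -0.0747, 0.0332]
ee_rot: [0.107, 0.994, 0.002, 0.0]
ft_force: [-13.4, 2.3, 16.9]
grip_width: 0.623
t 8.625 fix xy mm [15.3  0.6] z 33.2 F fix [-13.59  -0.66] 16.87 mom [0.947 2.789 0.197] grip 0.623
tool y in fix [-0.002   1.      0.0049] tool z [ 2.0e-04  4.9e-03 -1.0e+00]
```

```bash
python3 -m jog '[[[0.002,-0.0005,0.0002],[0,-0.002,0],62]]'; python3 st.py
python3 - <<'E'
from h import *
p,dd=cams.camera("scene");cv2.imwrite("pics/s8.png",cv2.resize(p[210:260,250:330,::-1],None,fx=10,fy=10,interpolation=cv2.INTER_CUBIC))
E
```

```text
clock: 8.75
position: [0.5484, -0.0748, 0.0332]
ee_rot: [0.107, 0.994, 0.003, -0.001]
ft_force: [-13.6, 2.4, 15.1]
grip_width: 0.619
t 8.75 fix xy mm [15.3  0.6] z 33.2 F fix [-13.82  -0.59] 15.1 mom [0.901 2.789 0.135] grip 0.619
tool y in fix [-0.0021  1.      0.0058] tool z [-0.0028  0.0058 -1.    ]
```

View pics/s8.png

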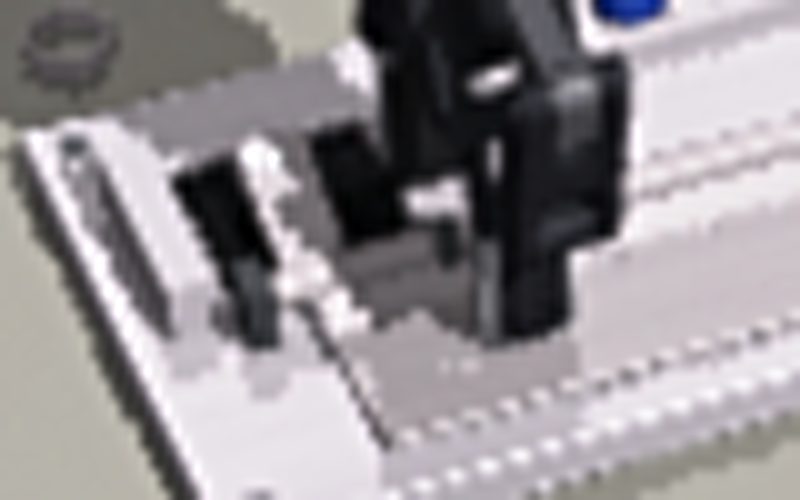

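The slab meets the stop face at (185,190)–(235,270), and x stalled at 15.3 mm with extra axial load on top of the tab friction, so it is home. I'll back off the slab with the tab still held, then raise.

```bash
python3 -m jog '[[[-0.002,0.0004,-0.0001],[-0.004,0.002,0],62],[[-0.002,0.0004,0],[-0.001,0.001,0],62],[[-0.002,0.0004,0],[0,0,0],62]]'; python3 st.py
python3 - <<'E'
from h import *
p,dd=cams.camera("scene");cv2.imwrite("pics/s9.png",cv2.resize(p[210:260,250:330,::-1],None,fx=10,fy=10,interpolation=cv2.INTER_CUBIC))
E
```

```text
clock: 9.18
position: [0.5478, -0.074, 0.0361]
ee_rot: [0.108, 0.994, 0.001, 0.004]
ft_force: [3.2, -0.2, 5.8]
grip_width: 0.621
t 9.175 fix xy mm [14.5  1.2] z 36.1 F fix [3.16 0.48] 5.82 mom [ 0.093 -0.727 -0.092] grip 0.621
tool y in fix [-0.0013  1.      0.0023] tool z [ 0.0069  0.0023 -1.    ]
```

View pics/s9.png

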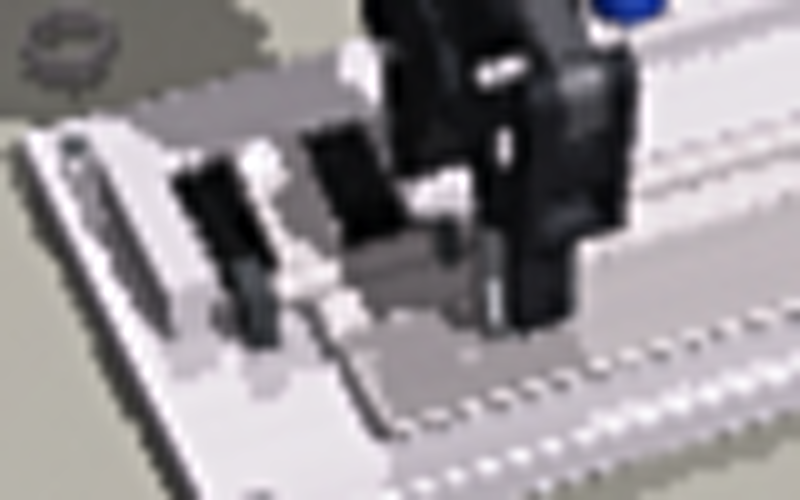

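The slab stays at the stop. The tool drifted up 3 mm as it backed off, so the clip has begun to close. Now back off a little further and rise gently.

```bash
python3 -m jog '[[[-0.003,0.0007,0],[0,0,0],62],[[-0.002,0.0004,0.002],[0,0,0],62]]'; python3 st.py
python3 -m jog '[[[-0.001,0,0.003],[0,0,0],62],[[0,0,0.003],[0,0,0],62],[[0,0,0.003],[0,0,0],62],[[0,0,0.005],[0,0,0],62]]'; python3 st.py
python3 - <<'E'
from h import *
p,dd=cams.camera("scene");cv2.imwrite("pics/s10.png",cv2.resize(p[200:260,240:340,::-1],None,fx=8,fy=8,interpolation=cv2.INTER_CUBIC))
E
```

```text
clock: 9.48
position: [0.5463, -0.0736, 0.0401]
ee_rot: [0.108, 0.994, 0.001, 0.008]
ft_force: [0.8, 0.1, -0.1]
grip_width: 0.623
t 9.475 fix xy mm [13.   1.3] z 40.1 F fix [0.75 0.3 ] -0.13 mom [-0.083  0.028  0.026] grip 0.623
tool y in fix [-5.0e-04  1.0e+00  3.3e-03] tool z [ 0.015   0.0033 -0.9999]
clock: 9.98
position: [0.5441, -0.0737, 0.0538]
ee_rot: [0.108, 0.994, 0.001, 0.006]
ft_force: [-0.0, 1.0, -0.6]
grip_width: 0.622
t 9.975 fix xy mm [10.8  0.7] z 53.8 F fix [-0.23  0.97] -0.65 mom [ 0.019 -0.017  0.027] grip 0.622
tool y in fix [-5.0e-04  1.0e+00  2.4e-03] tool z [ 0.0126  0.0024 -0.9999]
```

View pics/s10.png

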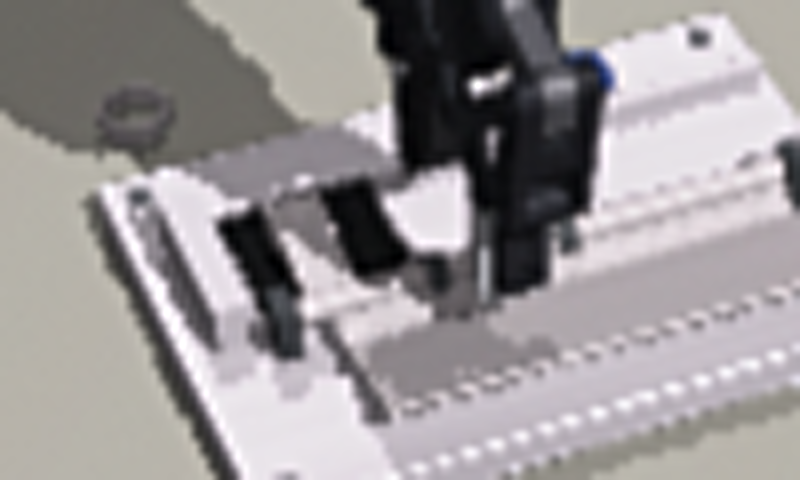

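The jaw now rests on the slab, which is at the stop (225,215), and the tab is partly raised. I'll retract clear and check from above.

```bash
python3 -m jog '[[[0,0,0.02],[0,0,0],62],[[0,0,0.04],[0,0,0],62],[[0,0,0.05],[0,0,0],62],[[0,0.04,0.03],[0,0,0],62],[[0,0.055,0],[0,0,0],62]]'
python3 -m jog '[[[0,0.055,0],[0,0,0],62],[[0,0.055,0],[0,0,0],62],[[0,0.055,0],[0,0,0],62],[[0,0.055,0],[0,0,0],62],[[0,0,0],[0,0,0],62]]'
python3 - <<'E'
from h import *
p,dd=cams.camera("scene");cv2.imwrite("pics/s11.png",cv2.resize(p[190:280,230:390,::-1],None,fx=5,fy=5,interpolation=cv2.INTER_CUBIC))
p,dd=cams.camera("top");cv2.imwrite("pics/t11.png",cv2.resize(p[185:310,255:435,::-1],None,fx=4.4,fy=4.4,interpolation=cv2.INTER_CUBIC))
E
```

```text
clock: 10.65
position: [0.5436, 0.0185, 0.1997]
ee_rot: [0.112, 0.994, 0.0, 0.007]
ft_force: [-0.2, 1.0, -0.8]
grip_width: 0.615
clock: 11.28
position: [0.5416, 0.2503, 0.2012]
ee_rot: [0.11, 0.994, 0.002, 0.008]
ft_force: [0.2, -1.3, -1.7]
grip_width: 0.622
```

View pics/s11.png

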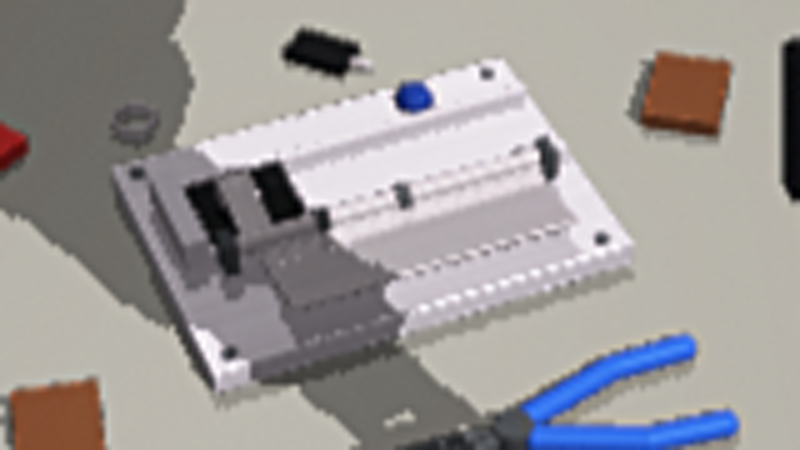

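View pics/t11.png

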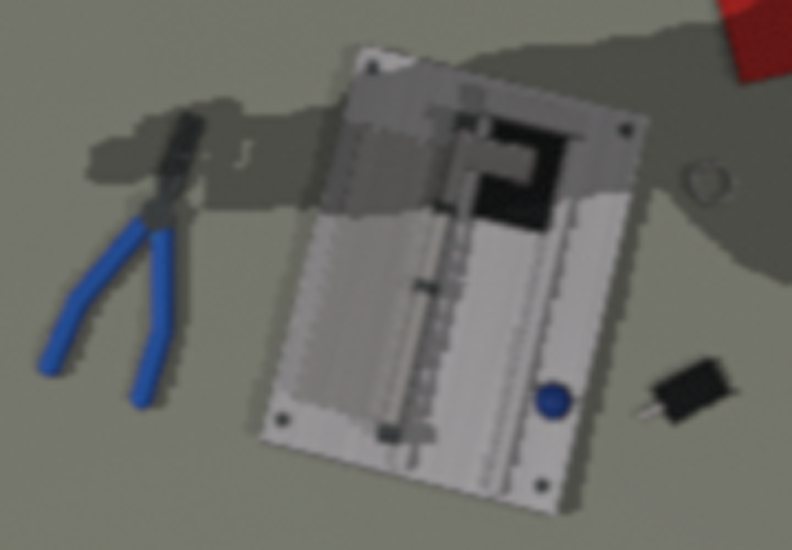

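```bash
python3 - <<'E'
from h import *
pose=np.load("pose.npy");c,s=np.cos(pose[2]),np.sin(pose[2])
im=cv2.imread("pics/t11.png")
for q in([548,232],[474,215],[568,137],[497,121]):
    X=onplane("top",T(q),.024);print(q,np.round(np.array([[c,s],[-s,c]])@(X[:2]-pose[:2])*1000,1))
for a in([[75,-49,24],[75,-11,24],[25,-11,24],[25,-49,24]],):
    cv2.polylines(im,[np.round((proj("top",w(pose,a))-[255,185]+.5)*4.4).astype(int)],True,(0,255,0),1)
cv2.imwrite("pics/ov11.png",cv2.resize(im[80:280,380:620],None,fx=3,fy=3))
E
```

```text
[548, 232] [ 25.5 -50.5]
[474, 215] [ 25.  -13.4]
[568, 137] [ 74.3 -49.6]
[497, 121] [ 73.8 -13.7]
```

View pics/ov11.png

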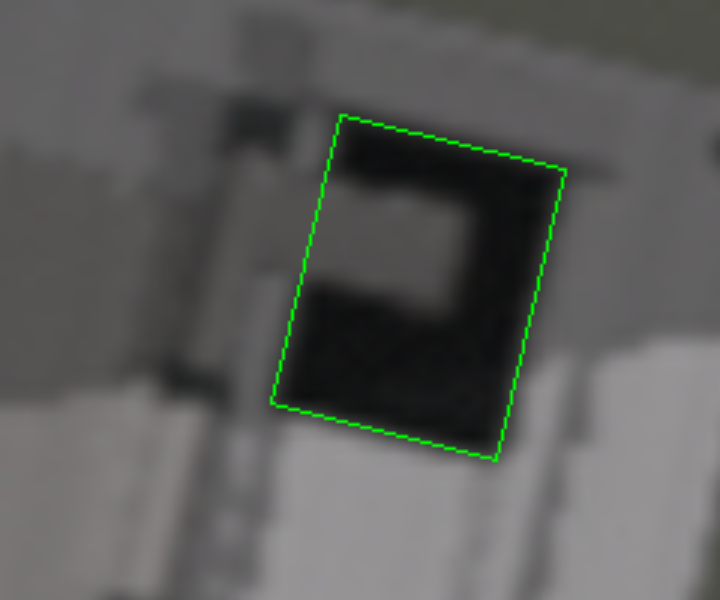

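The slab fills the predicted home outline (rear edge at x≈25 mm, front at ≈74–75 mm), with the jaw on top of it.

```bash
python3 -c "
from workcell import manip
print(manip.hand_in())"
```

```text
the job is handed in; nothing more can be done
None
```

I pressed the clip's tab fully down with one fingertip. With it held there, I pushed the slab 38 mm along the channel with the other fingertip, under the raised jaw, to the end stop. I then backed off, let the clip close on the slab, withdrew clear of everything and handed the job in at about 11.4 s.

**Last checks:**
- **Slab:** from above it matches the home outline, with its rear edge at x≈25 mm and front edge at about 74–75 mm. That is home within the roughly 2 mm calibration. In the push itself, motion stalled at the stop with about 4–5 N estimated on the slab.
- **Clip:** the jaw rests on the slab and the tab is partly raised.
- **Bystanders:** the cabochon, pendant, ring and pliers, and the look-alikes in view, show no movement. I did not look again at the jar and cup, which were away from the arm's low moves.

**What did not go smoothly:**
- **Tab force:** it briefly reached about 39 N on the fingertip when the tab hit its limit. It reached 34 N again while the finger stuck before sliding.
- **Backing off:** the tool drifted up about 3 mm, so the clip began closing slightly early. The slab was already home by then and did not move.

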